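# Take the bearing pan off the heat and lock out the switch

## Task

Take the pan of bearing rings off the heat: without lifting or tipping it, slide it along the warming slab from the red ring until it stands wholly inside the blue ring. Then press the yellow guard on the switch box down until it snaps shut and stays shut. Leave everything else where it is.

Things in the scene. Friction and masses are not known exactly. Their poses are not given: they have to be found in the camera images.
- pan: Round shallow steel pan, about 0.6 kg, bearing rings fixed in it. Origin: centre of its underside. Outer radius 60 mm at the bottom, 66 at the rim; 50 mm high, wall 3 mm, inner floor 14 mm up (rings reach 26). A straight black handle runs along its own -x from the rim to 160 mm from the centre, 22 mm wide, 32 to 46 mm above the underside; any direction of it is fine.
- slab: Dark steel warming slab, fixed, 260 mm (its x) by 420 mm (its y), flat top 30 mm above the bench. Origin: centre of its underside. The red and blue rings lie on its top, 200 mm apart along its y.
- red_ring: Red ring painted on the slab (hot place), flat, inner radius 78 mm, outer 84 mm; the pan starts on it. Origin: its centre, at the height of the slab's top. Red and blue may be either way round.
- blue_ring: Blue ring painted on the slab (parking place), flat, inner radius 78 mm, outer 84 mm. Origin: its centre, at the height of the slab's top.
- switchbox: Grey switch box fixed to the bench, 100 mm (its x) by 90 mm (its y), 55 mm high. Origin: centre of its underside; the guard is hinged along its +x side.
- guard (a joint): Angle of the yellow guard in rad: 0 fully shut, 1.2 wide open. Its stiff hinge stays where it is left. Pushed down it first meets the catch at about 0.1; some 5 N at its front edge (25 N is more than enough) snaps it past, to below 0.03, where it stays.
- guard_front (a point): Middle of the top front edge of the yellow guard (the free edge, away from the hinge). The guard is a plate 116 mm long from hinge to front, 100 mm wide, 5 mm thick, with 20 mm walls hanging below.
- guard_hinge (a point): Middle of the guard's hinge line, 76 mm above the bench; the hinge runs along the switch box's y, and its axes are the guard's own: x points from the front edge to the hinge, y along the hinge. The guard's top face is 81 mm above the bench when shut.
- bearing1: Bearing standing on the back strip of the slab, radius 21 mm, 15 mm high; origin under its centre. Leave alone.
- bearing2: Another such bearing on the back strip of the slab. Leave alone.
- bearing3: Bearing on the bench, radius 26 mm, 18 mm high; origin under its centre. Leave alone.
- tin: Tin with a blue band, radius 36 mm, 90 mm high; origin under its centre. Leave alone.
- spanner: Steel spanner lying on the bench. Leave alone.
- oiler: Yellow oil bottle with red cap, radius 24 mm, 130 mm high; origin under its centre. Leave alone.
Mind the look-alikes: they are no part of the job. What is shaped like the pan but purple is not meant.

How it is judged:
On the way, in this order (a step that is already met when the one before it is completed fails the run):
1. the pan stands still inside the blue ring (horizontal distance between pan and blue_ring below 0.018 m and height (world z) of pan below 0.035 m and angle between pan's own z axis and vertical below 0.06 rad and linear speed of pan below 0.02 m/s), for 0.3 s.
2. the guard is pressed shut past its catch (value of joint guard below 0.045 rad), for 0.2 s.
At the end, for the whole second after the job is handed in: The pan stands flat and at rest on the slab, its centre within 18 mm of the blue ring's centre, and the guard is held shut (joint below 0.045 rad) (all of step 1 and value of joint guard below 0.045 rad); the robot touches nothing.
It fails at once if the pan was lifted (more than 10 mm off the slab) (height (world z) of pan above 0.04 m).
It fails at once if the pan was tipped (more than 0.2 rad) (angle between pan's own z axis and vertical above 0.2 rad).
It fails at once if another thing was disturbed (moved more than 30 mm) (distance of any of bearing1, bearing2, bearing3, tin, spanner, oiler from where it was at the start of the episode above 0.03 m).
It also fails if it takes over 48 s, if anything falls off the work surface, if the arm or the gripper's body presses on something with over 40 N, if the wrist force passes 120 N, or if a joint passes its speed limit or range.

## Robot

A 6-joint arm with a two-finger parallel gripper is mounted at the origin on the work surface. World frame = base frame: x ahead of the robot, y to its left, z up, the work surface at z = 0. Lengths are in m, angles in rad, forces in N, time in s.
With the tool pointing down it reaches from about 0.4 to 0.825 m from the base axis. Payload 7 kg.
Tool frame: the origin (TCP) lies at the very end of the fingers, on their centre line; the grasp point (between the pads) lies 19 mm behind it; z points along the fingers, y is the line along which they close (so a half turn about z gives the same grasp; the last joint's range is limited). The gripper opens to 88 mm and grips with 3 to 60 N. Pads are 19 mm wide; open, the fingers measure 130 mm over their backs; the gripper's body (78 mm by 193 mm) begins 47 mm behind the grasp point.
Start: joints at [1.527, 0.359, 0.012, 0, -1.224, -0.288], TCP at [0.22, 0.638, 0.197] pointing down, gripper open.
Joint ranges: [-3.07, 3.07], [-1.43, 2.12], [-1.02, 1.25], [-3.03, 1.67], [-3.05, -0], [-3.03, 3.03]. Speed limits (rad/s): [2.39, 2.39, 3.01, 3.14, 3.14, 3.14].

## Interface

Orientations are given as [roll, pitch, yaw] about the fixed x, y, z axes, in that order (R = Rz(yaw) Ry(pitch) Rx(roll)).
In Python, from station import * gives the robot as it stands.
- The arm moves only by the tool servo_tool, never from a script. Its argument "moves" is a list of rows, each an object of numbers: "jaw": the opening, from 0 (shut) to 1 (fully open); "dx", "dy", "dz": the shift along the world's x, y, z in m; "roll": the turn about the world's z in degrees. A call has exactly 10 rows; each row shifts and turns the commanded pose from where the row before left it; what a row does not reach is not made up. A row lasts 1/8 s, in which the tool goes at most 62.5 mm and 10.7 degrees, less where a joint would pass 70% of its speed; a pose out of reach is approached as far as the arm can. A call with a gripper value outside its range is refused whole. The fingers move at their own pace and stop on an object; "newtons" is the grip in N (left out, the last holds). Time passes only in rows, so rows that do not move let the fingers close, or fill a call up. It gives the time, the measured TCP pose, the force, the opening and the grip force at its end, in the units of the state.
- get_state(): the state, without advancing time (a new reading comes with each control period).
- grab_frame(name): name is "scene" or "top" or "wrist"; returns (picture, depth): 384x512x3 uint8, red, green, blue; 384x512 float32, m along the optical axis (not along the pixel's ray), 0 where there is no reading.
- calibration(name): a dict with "intrinsics" (3x3 intrinsics, pixels), "R" (3x3) and "t" (3): a world point X has camera coordinates R X + t. Camera axes: x right, y down, z forward; pixel columns grow to the right and rows downward; lengths in m; the calibration is good to about 2 mm. The wrist camera is an equidistant fisheye: a pixel r from the principal point sees the ray r / f radians off the axis. A picture is of the moment at which its call begins: read the wrist's pose just before it. calibration takes no time and is no camera call; for the wrist camera it gives the pose at the moment of the call.
- job_done(): hands the job in; it is judged then, once.
The state is a dict: "t": time; "q": joint angles; "qd": joint speeds; "joint_efforts": joint torques, N m; "eef_pos": TCP position; "ee_rot": TCP orientation; "force": force on the tool from outside, world axes, zero at the start; "moment": the same for the moment, N m; "width": finger opening in m; "gripper_force": force on a finger pad.
Only numpy, scipy, OpenCV 4.12 (cv2) and the standard library are available. Lean on these libraries where they do the work, as an engineer would, in place of code of your own. Each camera call takes 0.05 s, during which the arm holds its last target. There are 200 camera calls.

## Working session

There is one attempt and no reset: what is moved stays moved. The work goes in short steps, Python scripts to look and compute and a tool call to move; the robot and the scene stay as the last step left them, time stands still between calls to the robot, and variables do not carry over. Pictures are saved under pics/ and viewed, at most 10 in all, crops included, and the job is handed in when it is done.

Besides the shell and the picture viewer there is one more tool, called after ">>>" as name([rows], argument=value, ...), one row to a line, values as JSON. servo_tool: Moves the arm, as the interface text tells. Its arguments: {"type":"object","properties":{"moves":{"type":"array","items":{"type":"object","properties":{"jaw":{"type":"number"},"dx":{"type":"number"},"dy":{"type":"number"},"dz":{"type":"number"},"roll":{"type":"number"}}}},"newtons":{"type":"number"}},"required":["moves"]}

```bash
mkdir -p pics; cat > h.py <<'E'
from station import *
import numpy as np, cv2
def cloud(name):
    im,d=grab_frame(name); c=calibration(name); K=np.array(c["intrinsics"]);R=np.array(c["R"]);t=np.array(c["t"])
    v,u=np.mgrid[:d.shape[0],:d.shape[1]]
    P=np.stack([(u-K[0,2])/K[0,0]*d,(v-K[1,2])/K[1,1]*d,d],-1)
    return im,d,(P-t)@R
E
python3 - <<'E'
from h import *
for n in("top","scene"):
    im,d,W=cloud(n); cv2.imwrite(f"pics/{n}0.png",im[:,:,::-1]); np.savez(f"{n}0.npz",im=im,d=d,W=W)
s=get_state();print(s["t"],s["eef_pos"],s["ee_rot"],s["width"],s["force"])
E
```

```text
0.1 [0.21974688 0.63769941 0.19592076] [ 3.14006684e+00 -1.57013212e-04 -3.31873266e-01] 0.087839905445282 [0.4798252  0.32644487 0.21841963]
```

View pics/top0.png

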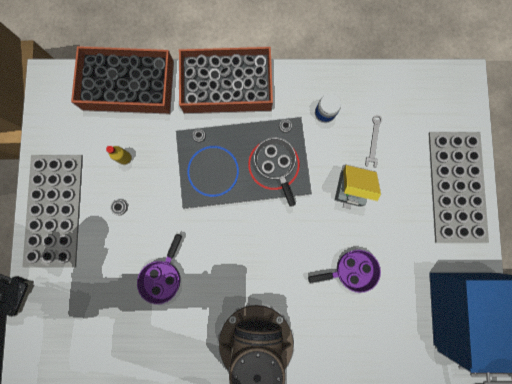

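View pics/scene0.png

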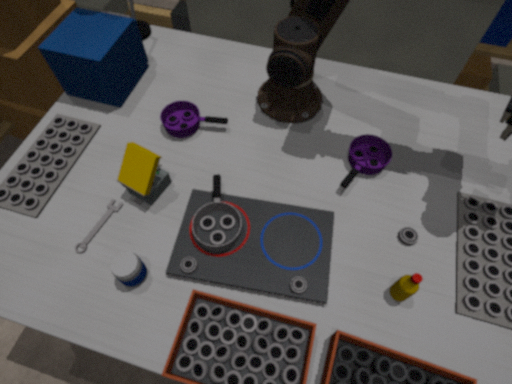

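The top view shows the steel pan at (274,158) on the red ring with its handle toward (290,200). The blue ring is at (213,171) and the switch box with its raised yellow guard is at (357,185). The scene view agrees.

```bash
cat > m.py <<'E'
from h import *
from scipy.optimize import least_squares
def circ(p):
    return least_squares(lambda a:np.hypot(p[:,0]-a[0],p[:,1]-a[1])-a[2],[*p.mean(0)[:2],.07],loss='soft_l1',f_scale=.003).x.round(4)
def panfit(W,near,zr=(.07,.09)):
    z=W[...,2]; r=np.hypot(W[...,0]-near[0],W[...,1]-near[1])
    m=(z>zr[0])&(z<zr[1])&(r<.085); return circ(W[m]), m.sum()
E
python3 - <<'E'
from m import *
for n in("top","scene"):
    f=np.load(n+"0.npz");im,d,W=f["im"].astype(int),f["d"],f["W"]
    r,g,b=im[...,0],im[...,1],im[...,2]; x,y,z=W[...,0],W[...,1],W[...,2]
    slab=(d>0)&(abs(z-.03)<.012)&(x>.3)&(x<.9)&(abs(y)<.35)
    B=slab&(b>r+50)&(b>g+30); Rr=slab&(r>g+70)&(r>b+70)&(x<.78)
    print(n,"blue",circ(W[B]),B.sum(),W[B].mean(0)); print("red",circ(W[Rr]),Rr.sum())
    c=circ(W[Rr]); pf=panfit(W,c); print("pan",pf)
    rr=np.hypot(x-pf[0][0],y-pf[0][1])
    H=(rr>.085)&(rr<.165)&(z>.055)&(z<.085)&(r<70)&(x<pf[0][0]); h=W[H]; print("handle",H.sum(),h.mean(0),"ang",np.degrees(np.arctan2(*(h.mean(0)-[*pf[0][:2],0])[[1,0]])), h[:,2].min(),h[:,2].max(), rr[H].max())
    Y=(r>130)&(g>110)&(b<80)&(d>0)&(y<-.1)&(z>.05); p=W[Y]; print("yellow",Y.sum(),p.min(0),p.max(0))
    q=p[:, :]; c0=np.median(q,0); 
    for _ in range(5):
        u,s,v=np.linalg.svd(q-q.mean(0),full_matrices=False); nn=v[2]; q=q[abs((q-q.mean(0))@nn)<.005]
    print("normal",nn,q.mean(0),len(q), "hi",q[q[:,2].argsort()[-15:]].mean(0),"lo",q[q[:,2].argsort()[:15]].mean(0))
    G=(abs(z-.055)<.006)&(y<-.15)&(y>-.5)&(x>.35)&(x<.75)&(abs(r-b)<50); print("box",G.sum(),cv2.minAreaRect(W[G][:,:2].astype(np.float32)))
E
```

```text
top blue [0.5461 0.1405 0.081 ] 378 [0.55131823 0.12701453 0.0312229 ]
red [ 0.5686 -0.058   0.0809] 191
pan (array([ 0.575 , -0.0587,  0.0647]), np.int64(227))
handle 151 [ 0.46414824 -0.10020855  0.07566302] ang -159.47153780247152 0.06767687656105391 0.08132791916855982 0.1540496394824255
yellow 901 [ 0.44144337 -0.37121331  0.07934102] [ 0.55482364 -0.25711033  0.16612944]
normal [-0.67612613  0.15821125 -0.71959895] [ 0.50591903 -0.31835046  0.12016491] 586 hi [ 0.46532525 -0.30162553  0.16104414] lo [ 0.54350048 -0.32386216  0.08247888]
box 209 ((0.5866600275039673, -0.26122575998306274), (0.3454177677631378, 0.08323567360639572), 17.521852493286133)
scene blue [0.5469 0.1401 0.0808] 486 [0.55213757 0.14141852 0.03228926]
red [ 0.5697 -0.0587  0.0808] 156
pan (array([ 0.5792, -0.06  ,  0.064 ]), np.int64(387))
handle 147 [ 0.46967801 -0.09995986  0.077135  ] ang -159.95515052463415 0.06868436217573581 0.08087547219042704 0.15289111259019733
yellow 1213 [ 0.44314761 -0.37312541  0.08204452] [ 0.55579151 -0.26219792  0.1658994 ]
normal [-0.69156682  0.16840788 -0.70240595] [ 0.50535403 -0.31806298  0.12526823] 1145 hi [ 0.47025427 -0.30447392  0.16451143] lo [ 0.54325455 -0.33026299  0.08346315]
box 256 ((0.6084395051002502, -0.2931155562400818), (0.3144763112068176, 0.12408371269702911), 11.905029296875)
```

>>> servo_tool([
  {"dx": 0.03, "dy": -0.04, "roll": 4, "jaw": 1},
  {"dx": 0.03, "dy": -0.04, "roll": 4, "jaw": 1},
  {"dx": 0.03, "dy": -0.04, "roll": 4, "jaw": 1},
  {"dx": 0.03, "dy": -0.04, "roll": 4, "jaw": 1},
  {"dx": 0.03, "dy": -0.04, "roll": 4, "jaw": 1},
  {"dx": 0.03, "dy": -0.04, "roll": 4, "jaw": 1},
  {"dx": 0.03, "dy": -0.04, "roll": 4, "jaw": 1},
  {"dx": 0.03, "dy": -0.04, "roll": 4, "jaw": 1},
  {"dx": 0.03, "dy": -0.04, "roll": 4, "jaw": 1},
  {"dx": 0.03, "dy": -0.04, "roll": 3.5, "jaw": 1},
])

```text
$.moves[0]: bad value
```

>>> servo_tool([
  {"dx": -0.003, "dy": -0.037, "jaw": 1},
  {"dx": -0.003, "dy": -0.037, "jaw": 1},
  {"dx": -0.003, "dy": -0.037, "jaw": 1},
  {"dx": -0.004, "dy": -0.037, "jaw": 1},
  {"dx": -0.004, "dy": -0.037, "jaw": 1},
  {"dx": -0.004, "dy": -0.037, "jaw": 1},
  {"dx": -0.004, "dy": -0.037, "jaw": 1},
  {"dx": -0.004, "dy": -0.037, "jaw": 1},
  {"dx": -0.003, "dy": -0.034, "jaw": 1},
  {"jaw": 1},
])

```text
$.moves[0]: bad value
```

>>> servo_tool([
  {"dx": 0.03, "dy": -0.04, "dz": 0.0, "roll": 4.0, "jaw": 1.0},
  {"dx": 0.03, "dy": -0.04, "dz": 0.0, "roll": 4.0, "jaw": 1.0},
  {"dx": 0.03, "dy": -0.04, "dz": 0.0, "roll": 4.0, "jaw": 1.0},
  {"dx": 0.03, "dy": -0.04, "dz": 0.0, "roll": 4.0, "jaw": 1.0},
  {"dx": 0.03, "dy": -0.04, "dz": 0.0, "roll": 4.0, "jaw": 1.0},
  {"dx": 0.03, "dy": -0.04, "dz": 0.0, "roll": 4.0, "jaw": 1.0},
  {"dx": 0.03, "dy": -0.04, "dz": 0.0, "roll": 4.0, "jaw": 1.0},
  {"dx": 0.03, "dy": -0.04, "dz": 0.0, "roll": 4.0, "jaw": 1.0},
  {"dx": 0.03, "dy": -0.04, "dz": 0.0, "roll": 4.0, "jaw": 1.0},
  {"dx": 0.03, "dy": -0.04, "dz": 0.0, "roll": 3.5, "jaw": 1.0},
])

```text
t: 1.35
eef_pos: [0.5205, 0.2367, 0.1966]
ee_rot: [-3.142, 0.0, 0.36]
force: [0.6, 0.5, 0.4]
width: 0.0875
gripper_force: 0.0
```

>>> servo_tool([
  {"dx": -0.004, "dy": -0.037, "dz": 0.0, "roll": 0.0, "jaw": 1.0},
  {"dx": -0.004, "dy": -0.037, "dz": 0.0, "roll": 0.0, "jaw": 1.0},
  {"dx": -0.004, "dy": -0.037, "dz": 0.0, "roll": 0.0, "jaw": 1.0},
  {"dx": -0.004, "dy": -0.037, "dz": 0.0, "roll": 0.0, "jaw": 1.0},
  {"dx": -0.004, "dy": -0.037, "dz": 0.0, "roll": 0.0, "jaw": 1.0},
  {"dx": -0.004, "dy": -0.037, "dz": 0.0, "roll": 0.0, "jaw": 1.0},
  {"dx": -0.004, "dy": -0.037, "dz": 0.0, "roll": 0.0, "jaw": 1.0},
  {"dx": -0.004, "dy": -0.037, "dz": 0.0, "roll": 0.0, "jaw": 1.0},
  {"dx": 0.0, "dy": -0.033, "dz": 0.0, "roll": 0.0, "jaw": 1.0},
  {"dx": 0.0, "dy": 0.0, "dz": 0.0, "roll": 0.0, "jaw": 1.0},
])

```text
t: 2.6
eef_pos: [0.4873, -0.0924, 0.1964]
ee_rot: [-3.141, 0.001, 0.355]
force: [0.9, 0.5, 0.3]
width: 0.0875
gripper_force: 0.0
```

```bash
python3 - <<'E'
from h import *
im,d=grab_frame("wrist"); cv2.imwrite("pics/w1.png",im[:,:,::-1]); print(get_state()["eef_pos"])
E
```

```text
[ 0.48751063 -0.09160917  0.19646775]
```

View pics/w1.png

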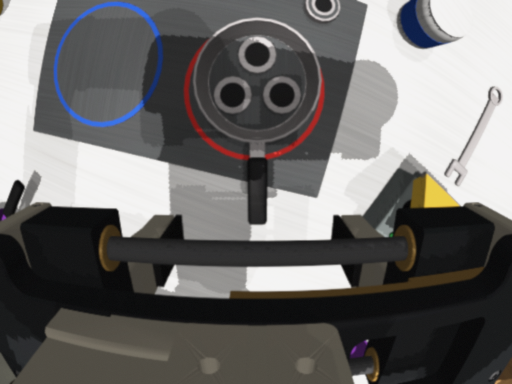

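The wrist view shows the handle at (257,190), straight and centred between the fingers, so I'll go down and close.

>>> servo_tool([
  {"dx": 0.0, "dy": 0.0, "dz": -0.03, "roll": 0.0, "jaw": 1.0},
  {"dx": 0.0, "dy": 0.0, "dz": -0.03, "roll": 0.0, "jaw": 1.0},
  {"dx": 0.0, "dy": 0.0, "dz": -0.03, "roll": 0.0, "jaw": 1.0},
  {"dx": 0.0, "dy": 0.0, "dz": -0.03, "roll": 0.0, "jaw": 1.0},
  {"dx": 0.0, "dy": 0.0, "dz": -0.02, "roll": 0.0, "jaw": 1.0},
  {"dx": 0.0, "dy": 0.0, "dz": -0.007, "roll": 0.0, "jaw": 1.0},
  {"dx": 0.0, "dy": 0.0, "dz": 0.0, "roll": 0.0, "jaw": 0.4},
  {"dx": 0.0, "dy": 0.0, "dz": 0.0, "roll": 0.0, "jaw": 0.3},
  {"dx": 0.0, "dy": 0.0, "dz": 0.0, "roll": 0.0, "jaw": 0.1},
  {"dx": 0.0, "dy": 0.0, "dz": 0.0, "roll": 0.0, "jaw": 0.1},
], newtons=50)

```text
t: 3.9
eef_pos: [0.4882, -0.0908, 0.0503]
ee_rot: [3.141, -0.001, 0.358]
force: [0.3, 0.3, -0.9]
width: 0.0531
gripper_force: 0.0
```

>>> servo_tool([
  {"dx": 0.0, "dy": 0.0, "dz": 0.0, "roll": 0.0, "jaw": 0.0},
  {"dx": 0.0, "dy": 0.0, "dz": 0.0, "roll": 0.0, "jaw": 0.0},
  {"dx": 0.0, "dy": 0.0, "dz": 0.0, "roll": 0.0, "jaw": 0.0},
  {"dx": 0.0, "dy": 0.0, "dz": 0.0, "roll": 0.0, "jaw": 0.0},
  {"dx": 0.0, "dy": 0.0, "dz": 0.0, "roll": 0.0, "jaw": 0.0},
  {"dx": 0.0, "dy": 0.0, "dz": 0.0, "roll": 0.0, "jaw": 0.0},
  {"dx": 0.0, "dy": 0.0, "dz": 0.0, "roll": 0.0, "jaw": 0.0},
  {"dx": 0.0, "dy": 0.0, "dz": 0.0, "roll": 0.0, "jaw": 0.0},
  {"dx": 0.0, "dy": 0.0, "dz": 0.0, "roll": 0.0, "jaw": 0.0},
  {"dx": 0.0, "dy": 0.0, "dz": 0.0, "roll": 0.0, "jaw": 0.0},
], newtons=50)

```text
t: 5.15
eef_pos: [0.4879, -0.0909, 0.0498]
ee_rot: [-3.142, -0.0, 0.358]
force: [-0.3, 0.1, -0.4]
width: 0.0002
gripper_force: 0.0
```

```bash
python3 - <<'E'
from m import *
im,d,W=cloud("scene"); cv2.imwrite("pics/s2.png",cv2.resize(im[120:300,130:360,::-1],None,fx=3,fy=3,interpolation=cv2.INTER_CUBIC)); print(panfit(W,(.577,-.06)))
im,d=grab_frame("wrist"); cv2.imwrite("pics/w2.png",im[:,:,::-1]);s=get_state();print(s["width"],s["gripper_force"],s["force"])
E
```

```text
(array([ 0.5794, -0.0599,  0.0639]), np.int64(382))
0.0004289898168607341 0.0 [-0.32871035 -0.10120478 -0.71867247]
```

View pics/s2.png

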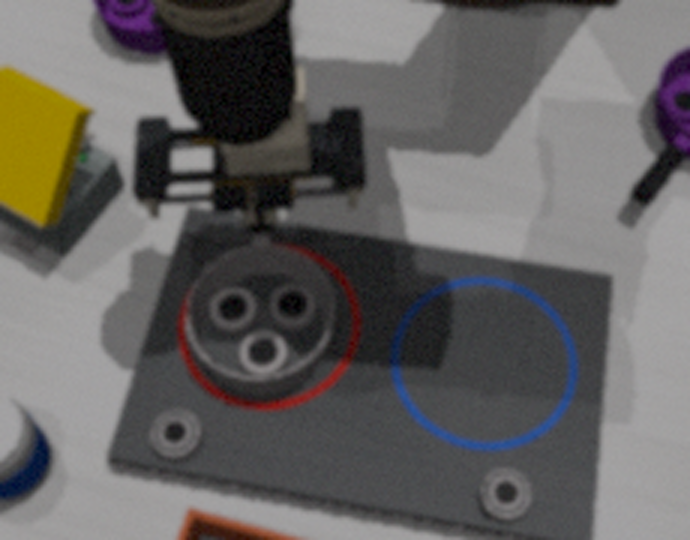

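View pics/w2.png

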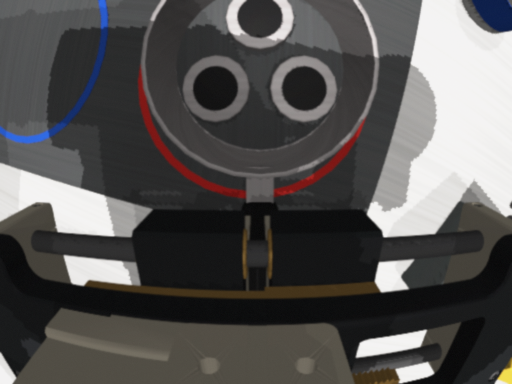

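The fingers look closed around the handle at (257,215), but the width reads 0 with no pad force. A small slide toward the blue ring will show whether the pan follows.

>>> servo_tool([
  {"dx": 0.0, "dy": 0.003, "dz": 0.0, "roll": 0.0, "jaw": 0.0},
  {"dx": -0.001, "dy": 0.003, "dz": 0.0, "roll": 0.0, "jaw": 0.0},
  {"dx": 0.0, "dy": 0.003, "dz": 0.0, "roll": 0.0, "jaw": 0.0},
  {"dx": -0.001, "dy": 0.003, "dz": 0.0, "roll": 0.0, "jaw": 0.0},
  {"dx": 0.0, "dy": 0.003, "dz": 0.0, "roll": 0.0, "jaw": 0.0},
  {"dx": -0.001, "dy": 0.003, "dz": 0.0, "roll": 0.0, "jaw": 0.0},
  {"dx": 0.0, "dy": 0.003, "dz": 0.0, "roll": 0.0, "jaw": 0.0},
  {"dx": 0.0, "dy": 0.003, "dz": 0.0, "roll": 0.0, "jaw": 0.0},
  {"dx": 0.0, "dy": 0.0, "dz": 0.0, "roll": 0.0, "jaw": 0.0},
  {"dx": 0.0, "dy": 0.0, "dz": 0.0, "roll": 0.0, "jaw": 0.0},
])

```text
t: 6.5
eef_pos: [0.4849, -0.0668, 0.0498]
ee_rot: [3.142, -0.0, 0.358]
force: [-0.5, 0.5, 0.4]
width: 0.0005
gripper_force: 0.0
```

```bash
python3 - <<'E'
from m import *
im,d,W=cloud("scene"); print(panfit(W,(.577,-.05)))
im,d=grab_frame("wrist"); cv2.imwrite("pics/w3.png",im[:,:,::-1])
E
```

```text
(array([ 0.5795, -0.0598,  0.0638]), np.int64(364))
```

View pics/w3.png

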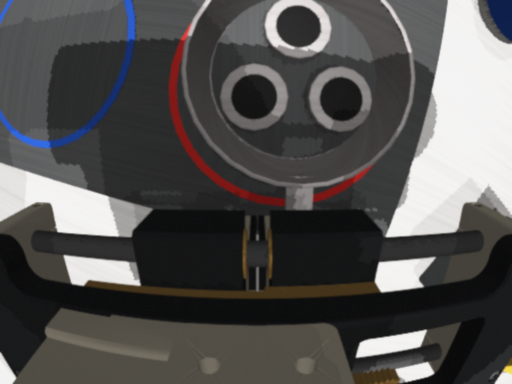

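The fingers shifted 24 mm and the pan stayed put with no force, so they aren't engaging the handle. I'll measure where the fingertips really are in the depth clouds.

```bash
python3 - <<'E'
from m import *
s=get_state();print(s["eef_pos"])
for n in("scene","top"):
    im,d,W=cloud(n); W0=np.load(n+"0.npz")["W"]; x,y,z=W[...,0],W[...,1],W[...,2]
    dd=np.load(n+"0.npz")["d"]
    # changed, nearer than before, near tool axis
    m=(d>0)&(dd-d>.008)&(np.hypot(x-.485,y+.067)<.07)
    p=W[m]; print(n,len(p))
    for a in np.arange(.03,.2,.015):
        q=p[(p[:,2]>=a)&(p[:,2]<a+.015)]
        if len(q): print(round(a,3),len(q),q.mean(0).round(3),q.min(0).round(3),q.max(0).round(3))
    if n=="scene": cv2.imwrite("pics/s3.png",cv2.resize(im[130:250,160:280,::-1],None,fx=4.8,fy=4.8,interpolation=cv2.INTER_CUBIC))
E
```

```text
[ 0.48483639 -0.06690387  0.04973232]
scene 7289
0.06 1 [ 0.525 -0.076  0.061] [ 0.525 -0.076  0.061] [ 0.525 -0.076  0.061]
0.075 16 [ 0.494 -0.066  0.086] [ 0.489 -0.08   0.079] [ 0.5   -0.052  0.09 ]
0.09 35 [ 0.494 -0.065  0.098] [ 0.489 -0.079  0.091] [ 0.501 -0.05   0.105]
0.105 7 [ 0.494 -0.066  0.112] [ 0.49  -0.07   0.105] [ 0.497 -0.05   0.119]
0.12 6 [ 0.486 -0.072  0.127] [ 0.482 -0.074  0.121] [ 0.496 -0.07   0.129]
0.15 145 [ 0.512 -0.06   0.161] [ 0.478 -0.137  0.15 ] [0.535 0.002 0.165]
0.165 269 [ 0.508 -0.067  0.171] [ 0.477 -0.123  0.165] [ 0.534 -0.003  0.18 ]
0.18 385 [ 0.491 -0.057  0.188] [ 0.439 -0.136  0.18 ] [0.531 0.002 0.195]
0.195 99 [ 0.501 -0.043  0.202] [ 0.488 -0.075  0.195] [ 0.515 -0.015  0.21 ]
top 2983
0.15 25 [ 0.444 -0.053  0.16 ] [ 0.434 -0.135  0.15 ] [ 0.475 -0.02   0.165]
0.165 27 [ 0.443 -0.06   0.169] [ 0.434 -0.111  0.165] [ 0.462 -0.017  0.179]
0.18 26 [ 0.445 -0.02   0.189] [ 0.438 -0.03   0.183] [ 0.452 -0.011  0.193]
0.195 2 [ 0.447 -0.028  0.205] [ 0.444 -0.03   0.201] [ 0.449 -0.026  0.209]
```

View pics/s3.png

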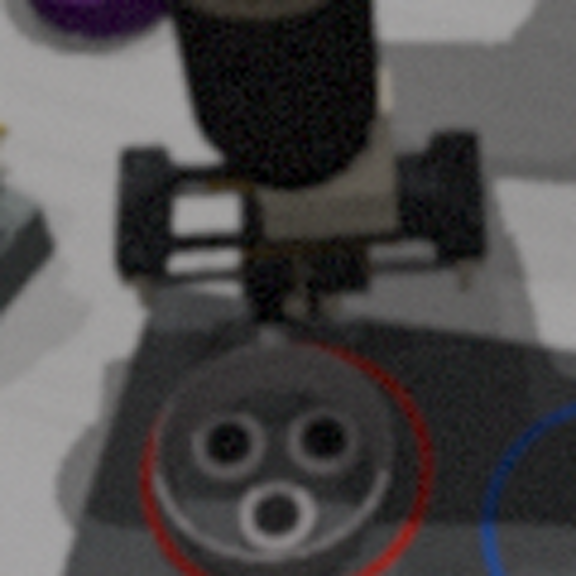

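The fingers and gripper body sit about 33 mm higher than the reported pose implies: the body starts at z≈0.15 instead of 0.116. The fingertips were therefore passing just over the handle. I'll open, go back over the handle, go down 33 mm more and close again.

>>> servo_tool([
  {"dx": 0.0, "dy": 0.0, "dz": 0.01, "roll": 0.0, "jaw": 1.0},
  {"dx": 0.001, "dy": -0.008, "dz": 0.0, "roll": 0.0, "jaw": 1.0},
  {"dx": 0.001, "dy": -0.008, "dz": 0.0, "roll": 0.0, "jaw": 1.0},
  {"dx": 0.001, "dy": -0.008, "dz": 0.0, "roll": 0.0, "jaw": 1.0},
  {"dx": 0.0, "dy": 0.0, "dz": 0.0, "roll": 0.0, "jaw": 1.0},
  {"dx": 0.0, "dy": 0.0, "dz": 0.0, "roll": 0.0, "jaw": 1.0},
  {"dx": 0.0, "dy": 0.0, "dz": -0.012, "roll": 0.0, "jaw": 1.0},
  {"dx": 0.0, "dy": 0.0, "dz": -0.012, "roll": 0.0, "jaw": 1.0},
  {"dx": 0.0, "dy": 0.0, "dz": -0.012, "roll": 0.0, "jaw": 1.0},
  {"dx": 0.0, "dy": 0.0, "dz": -0.007, "roll": 0.0, "jaw": 1.0},
], newtons=50)

```text
t: 7.95
eef_pos: [0.4873, -0.0909, 0.0155]
ee_rot: [-3.141, 0.002, 0.358]
force: [0.3, 0.4, 0.1]
width: 0.0872
gripper_force: 0.0
```

>>> servo_tool([
  {"dx": 0.0, "dy": 0.0, "dz": 0.0, "roll": 0.0, "jaw": 0.6},
  {"dx": 0.0, "dy": 0.0, "dz": 0.0, "roll": 0.0, "jaw": 0.4},
  {"dx": 0.0, "dy": 0.0, "dz": 0.0, "roll": 0.0, "jaw": 0.3},
  {"dx": 0.0, "dy": 0.0, "dz": 0.0, "roll": 0.0, "jaw": 0.2},
  {"dx": 0.0, "dy": 0.0, "dz": 0.0, "roll": 0.0, "jaw": 0.1},
  {"dx": 0.0, "dy": 0.0, "dz": 0.0, "roll": 0.0, "jaw": 0.1},
  {"dx": 0.0, "dy": 0.0, "dz": 0.0, "roll": 0.0, "jaw": 0.1},
  {"dx": 0.0, "dy": 0.0, "dz": 0.0, "roll": 0.0, "jaw": 0.1},
  {"dx": 0.0, "dy": 0.0, "dz": 0.0, "roll": 0.0, "jaw": 0.1},
  {"dx": 0.0, "dy": 0.0, "dz": 0.0, "roll": 0.0, "jaw": 0.1},
], newtons=50)

```text
t: 9.2
eef_pos: [0.4879, -0.0909, 0.0168]
ee_rot: [3.142, 0.0, 0.357]
force: [-0.3, -0.9, -0.1]
width: 0.0212
gripper_force: 50.0
```

Gripped at 21 mm. Now I'll slide by about (-0.030, +0.200).

>>> servo_tool([
  {"dx": -0.001, "dy": 0.006, "dz": 0.0, "roll": 0.0, "jaw": 0.1},
  {"dx": -0.002, "dy": 0.012, "dz": 0.0, "roll": 0.0, "jaw": 0.1},
  {"dx": -0.002, "dy": 0.012, "dz": 0.0, "roll": 0.0, "jaw": 0.1},
  {"dx": -0.002, "dy": 0.012, "dz": 0.0, "roll": 0.0, "jaw": 0.1},
  {"dx": -0.002, "dy": 0.012, "dz": 0.0, "roll": 0.0, "jaw": 0.1},
  {"dx": -0.002, "dy": 0.012, "dz": 0.0, "roll": 0.0, "jaw": 0.1},
  {"dx": -0.002, "dy": 0.012, "dz": 0.0, "roll": 0.0, "jaw": 0.1},
  {"dx": -0.001, "dy": 0.012, "dz": 0.0, "roll": 0.0, "jaw": 0.1},
  {"dx": -0.001, "dy": 0.008, "dz": 0.0, "roll": 0.0, "jaw": 0.1},
  {"dx": 0.0, "dy": 0.002, "dz": 0.0, "roll": 0.0, "jaw": 0.1},
])

```text
t: 10.45
eef_pos: [0.4726, 0.0095, 0.0168]
ee_rot: [3.141, 0.001, 0.358]
force: [-0.1, -6.0, 3.6]
width: 0.0218
gripper_force: 50.1
```

>>> servo_tool([
  {"dx": -0.001, "dy": 0.006, "dz": 0.0, "roll": 0.0, "jaw": 0.1},
  {"dx": -0.002, "dy": 0.012, "dz": 0.0, "roll": 0.0, "jaw": 0.1},
  {"dx": -0.002, "dy": 0.012, "dz": 0.0, "roll": 0.0, "jaw": 0.1},
  {"dx": -0.002, "dy": 0.012, "dz": 0.0, "roll": 0.0, "jaw": 0.1},
  {"dx": -0.002, "dy": 0.012, "dz": 0.0, "roll": 0.0, "jaw": 0.1},
  {"dx": -0.002, "dy": 0.012, "dz": 0.0, "roll": 0.0, "jaw": 0.1},
  {"dx": -0.002, "dy": 0.012, "dz": 0.0, "roll": 0.0, "jaw": 0.1},
  {"dx": -0.001, "dy": 0.012, "dz": 0.0, "roll": 0.0, "jaw": 0.1},
  {"dx": -0.001, "dy": 0.008, "dz": 0.0, "roll": 0.0, "jaw": 0.1},
  {"dx": 0.0, "dy": 0.002, "dz": 0.0, "roll": 0.0, "jaw": 0.1},
])

```text
t: 11.7
eef_pos: [0.4574, 0.109, 0.0167]
ee_rot: [3.141, 0.001, 0.358]
force: [1.0, -7.4, 5.2]
width: 0.0215
gripper_force: 50.1
```

```bash
python3 - <<'E'
from m import *
for n in("scene","top"):
    im,d,W=cloud(n); z=W[...,2]; r=np.hypot(W[...,0]-.5465,W[...,1]-.14); im=im.astype(int)
    print(n,panfit(W,(.5465,.14),(.07,.087)))
    cv2.imwrite(f"pics/{n}4.png",im[:,:,::-1].astype(np.uint8))
    x,y=W[...,0],W[...,1]; m=(z>.07)&(z<.09)&(r<.1); print(m.sum(), W[m].min(0),W[m].max(0))
a=cv2.imread("pics/scene4.png")[160:310,160:360]; b=cv2.imread("pics/top4.png")[100:220,160:320]
cv2.imwrite("pics/c4.png",np.hstack([cv2.resize(a,(400,300)),cv2.resize(b,(400,300))]))
E
```

```text
scene (array([0.5491, 0.1393, 0.0639]), np.int64(380))
399 [0.45906848 0.07445937 0.07002304] [0.61394345 0.20440418 0.08872977]
top (array([0.5463, 0.1418, 0.064 ]), np.int64(80))
80 [0.52660528 0.07766624 0.07000451] [0.61387991 0.17578198 0.08478781]
```

View pics/c4.png

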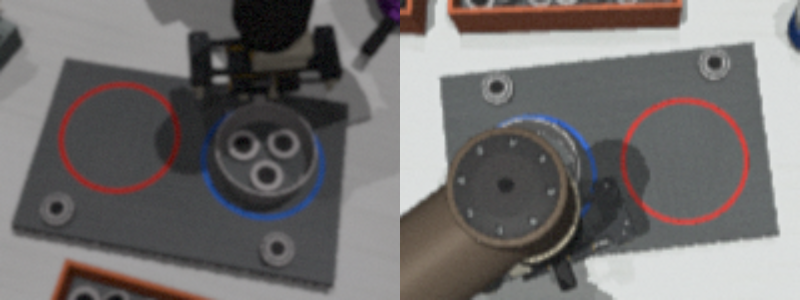

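The pan is within about 3 mm of the blue ring's centre. I'll release, rise and go to the guard.

>>> servo_tool([
  {"dx": 0.0, "dy": 0.0, "dz": 0.0, "roll": 0.0, "jaw": 0.6},
  {"dx": 0.0, "dy": 0.0, "dz": 0.0, "roll": 0.0, "jaw": 0.8},
  {"dx": 0.0, "dy": 0.0, "dz": 0.0, "roll": 0.0, "jaw": 0.8},
  {"dx": 0.0, "dy": 0.0, "dz": 0.0, "roll": 0.0, "jaw": 0.8},
  {"dx": 0.0, "dy": 0.0, "dz": 0.01, "roll": 0.0, "jaw": 0.8},
  {"dx": 0.0, "dy": 0.0, "dz": 0.03, "roll": 0.0, "jaw": 0.8},
  {"dx": 0.0, "dy": 0.0, "dz": 0.04, "roll": 0.0, "jaw": 0.8},
  {"dx": 0.0, "dy": 0.0, "dz": 0.04, "roll": 0.0, "jaw": 0.8},
  {"dx": 0.0, "dy": 0.0, "dz": 0.04, "roll": 0.0, "jaw": 0.8},
  {"dx": 0.0, "dy": 0.0, "dz": 0.02, "roll": 0.0, "jaw": 0.5},
])

```text
t: 13.05
eef_pos: [0.4586, 0.1095, 0.2]
ee_rot: [-3.141, -0.004, 0.358]
force: [-0.0, 0.2, -0.1]
width: 0.0645
gripper_force: 0.0
```

>>> servo_tool([
  {"dx": 0.002, "dy": -0.042, "dz": 0.0, "roll": -3.4, "jaw": 0.0},
  {"dx": 0.002, "dy": -0.042, "dz": 0.0, "roll": -3.4, "jaw": 0.0},
  {"dx": 0.002, "dy": -0.042, "dz": 0.0, "roll": -3.4, "jaw": 0.0},
  {"dx": 0.002, "dy": -0.042, "dz": 0.0, "roll": -3.4, "jaw": 0.0},
  {"dx": 0.002, "dy": -0.042, "dz": 0.0, "roll": -3.4, "jaw": 0.0},
  {"dx": 0.002, "dy": -0.042, "dz": 0.0, "roll": -3.4, "jaw": 0.0},
  {"dx": 0.002, "dy": -0.042, "dz": 0.0, "roll": -3.4, "jaw": 0.0},
  {"dx": 0.002, "dy": -0.042, "dz": 0.0, "roll": -3.4, "jaw": 0.0},
  {"dx": 0.002, "dy": -0.042, "dz": 0.0, "roll": -3.4, "jaw": 0.0},
  {"dx": 0.0, "dy": -0.04, "dz": 0.0, "roll": -3.0, "jaw": 0.0},
], newtons=20)

```text
t: 14.3
eef_pos: [0.4757, -0.3104, 0.1975]
ee_rot: [3.142, -0.001, -0.231]
force: [0.0, 0.8, 0.1]
width: 0.0001
gripper_force: 0.0
```

```bash
python3 - <<'E'
from m import *
im,d,W=cloud("scene"); print(panfit(W,(.5465,.14),(.07,.087)))
im,d,W=cloud("top"); print(panfit(W,(.5465,.14),(.07,.087)))
print(get_state()["eef_pos"])
E
```

```text
(array([0.5489, 0.1395, 0.0639]), np.int64(372))
(array([0.5457, 0.1409, 0.0642]), np.int64(217))
[ 0.47540967 -0.31175655  0.19689942]
```

>>> servo_tool([
  {"dx": 0.0, "dy": 0.0, "dz": -0.025, "roll": 0.0, "jaw": 0.0},
  {"dx": 0.0, "dy": 0.0, "dz": -0.025, "roll": 0.0, "jaw": 0.0},
  {"dx": 0.0, "dy": 0.0, "dz": -0.015, "roll": 0.0, "jaw": 0.0},
  {"dx": 0.0, "dy": 0.0, "dz": -0.01, "roll": 0.0, "jaw": 0.0},
  {"dx": 0.0, "dy": 0.0, "dz": -0.008, "roll": 0.0, "jaw": 0.0},
  {"dx": -0.002, "dy": 0.0, "dz": -0.007, "roll": 0.0, "jaw": 0.0},
  {"dx": -0.002, "dy": 0.001, "dz": -0.006, "roll": 0.0, "jaw": 0.0},
  {"dx": -0.002, "dy": 0.0, "dz": -0.006, "roll": 0.0, "jaw": 0.0},
  {"dx": -0.002, "dy": 0.001, "dz": -0.006, "roll": 0.0, "jaw": 0.0},
  {"dx": 0.0, "dy": 0.0, "dz": 0.0, "roll": 0.0, "jaw": 0.0},
])

```text
t: 15.65
eef_pos: [0.4674, -0.3067, 0.0882]
ee_rot: [-3.141, 0.001, -0.229]
force: [0.6, -0.8, -0.1]
width: 0.0006
gripper_force: 0.0
```

```bash
cat > g.py <<'E'
from h import *
im,d,W=cloud("scene"); im=im.astype(int); r,g,b=im[...,0],im[...,1],im[...,2];x,y,z=W[...,0],W[...,1],W[...,2]
Y=(r>110)&(g>90)&(b<80)&(d>0)&(y<-.2)&(y>-.45)&(x>.38)&(x<.62)&(z>.05); q=W[Y]
h=(np.array([.548,-.328])-q[:,:2])@[.972,-.235]
for a in np.arange(0,.12,.02):
    k=(h>=a)&(h<a+.02); print(round(a,2),k.sum(),(h[k].mean(),np.median(q[k,2]),q[k,2].max()) if k.any() else '')
m=(np.hypot(x-.465,y+.306)<.03)&(z>.08)&(z<.16)&~Y&(d>0);print("finger",m.sum(),np.percentile(z[m],[0,5,20]) if m.any() else '')
cv2.imwrite("pics/g%.2f.png"%get_state()["t"],cv2.resize(im[120:220,80:220,::-1].astype(np.uint8),None,fx=4,fy=4,interpolation=cv2.INTER_CUBIC))
E
python3 g.py; ls pics
```

```text
0.0 210 (np.float64(0.011053150881013472), np.float64(0.08626763600561632), np.float64(0.09281687275455637))
0.02 192 (np.float64(0.029210370381918066), np.float64(0.0933100132584018), np.float64(0.1006714071351637))
0.04 110 (np.float64(0.050988708188338915), np.float64(0.10261731296474491), np.float64(0.10896252951218274))
0.06 36 (np.float64(0.06552912290140364), np.float64(0.10820778075427354), np.float64(0.11191732354232267))
0.08 3 (np.float64(0.08583490788971722), np.float64(0.1150716923973578), np.float64(0.11637729607446108))
0.1 0 
finger 139 [0.10350874 0.10530059 0.10835503]
c4.png
g15.70.png
s2.png
s3.png
scene0.png
scene4.png
top0.png
top4.png
w1.png
w2.png
w3.png
```

The guard has followed down to about 0.4 rad, so I'll keep pressing.

>>> servo_tool([
  {"dx": -0.003, "dy": 0.001, "dz": -0.005, "roll": 0.0, "jaw": 0.0},
  {"dx": -0.003, "dy": 0.001, "dz": -0.005, "roll": 0.0, "jaw": 0.0},
  {"dx": -0.002, "dy": 0.001, "dz": -0.005, "roll": 0.0, "jaw": 0.0},
  {"dx": -0.002, "dy": 0.0, "dz": -0.004, "roll": 0.0, "jaw": 0.0},
  {"dx": -0.002, "dy": 0.0, "dz": -0.004, "roll": 0.0, "jaw": 0.0},
  {"dx": 0.0, "dy": 0.0, "dz": -0.003, "roll": 0.0, "jaw": 0.0},
  {"dx": 0.0, "dy": 0.0, "dz": -0.003, "roll": 0.0, "jaw": 0.0},
  {"dx": 0.0, "dy": 0.0, "dz": -0.002, "roll": 0.0, "jaw": 0.0},
  {"dx": 0.0, "dy": 0.0, "dz": 0.0, "roll": 0.0, "jaw": 0.0},
  {"dx": 0.0, "dy": 0.0, "dz": 0.0, "roll": 0.0, "jaw": 0.0},
])

```text
t: 16.95
eef_pos: [0.4552, -0.3038, 0.0578]
ee_rot: [3.142, 0.001, -0.229]
force: [-4.1, 1.0, 5.7]
width: 0.0001
gripper_force: 2.6
```

```bash
python3 g.py
```

```text
0.0 179 (np.float64(0.011697591554806748), np.float64(0.08346412160782152), np.float64(0.08778878412813558))
0.02 198 (np.float64(0.029455871036441927), np.float64(0.08446796505675067), np.float64(0.08875167547580698))
0.04 98 (np.float64(0.04658633432796843), np.float64(0.08548714600743226), np.float64(0.08929992414506234))
0.06 52 (np.float64(0.06974590774436501), np.float64(0.08747646990229632), np.float64(0.09093694521559219))
0.08 6 (np.float64(0.08134460668609111), np.float64(0.08848514477069153), np.float64(0.08905579392685914))
0.1 0 
finger 181 [0.08397806 0.08525057 0.08636587]
```

It is at the catch with 5.7 N up. I'll press gently further.

>>> servo_tool([
  {"dx": 0.0, "dy": 0.0, "dz": -0.001, "roll": 0.0, "jaw": 0.0},
  {"dx": 0.0, "dy": 0.0, "dz": -0.001, "roll": 0.0, "jaw": 0.0},
  {"dx": 0.0, "dy": 0.0, "dz": -0.001, "roll": 0.0, "jaw": 0.0},
  {"dx": 0.0, "dy": 0.0, "dz": -0.001, "roll": 0.0, "jaw": 0.0},
  {"dx": 0.0, "dy": 0.0, "dz": -0.001, "roll": 0.0, "jaw": 0.0},
  {"dx": 0.0, "dy": 0.0, "dz": -0.001, "roll": 0.0, "jaw": 0.0},
  {"dx": 0.0, "dy": 0.0, "dz": -0.001, "roll": 0.0, "jaw": 0.0},
  {"dx": 0.0, "dy": 0.0, "dz": 0.0, "roll": 0.0, "jaw": 0.0},
  {"dx": 0.0, "dy": 0.0, "dz": 0.0, "roll": 0.0, "jaw": 0.0},
  {"dx": 0.0, "dy": 0.0, "dz": 0.0, "roll": 0.0, "jaw": 0.0},
])

```text
t: 18.25
eef_pos: [0.4562, -0.3039, 0.0513]
ee_rot: [3.141, -0.001, -0.229]
force: [-1.9, 2.1, 6.2]
width: 0.0005
gripper_force: 3.0
```

```bash
python3 g.py
```

```text
0.0 166 (np.float64(0.0117979851661964), np.float64(0.08302525475073033), np.float64(0.0874726714840027))
0.02 196 (np.float64(0.029501679415076337), np.float64(0.08302012394505609), np.float64(0.08792502990255037))
0.04 72 (np.float64(0.046454269023074084), np.float64(0.08295277758042754), np.float64(0.08695455126960447))
0.06 46 (np.float64(0.07053682534058953), np.float64(0.08244579834706939), np.float64(0.08580997868019961))
0.08 3 (np.float64(0.08091361055482679), np.float64(0.08319965768674445), np.float64(0.08326005486166747))
0.1 0 
finger 168 [0.08008991 0.08116026 0.08189282]
```

The guard is flat. I'll give it a slightly firmer press, then retreat and verify.

>>> servo_tool([
  {"dx": 0.0, "dy": 0.0, "dz": -0.001, "roll": 0.0, "jaw": 0.0},
  {"dx": 0.0, "dy": 0.0, "dz": -0.001, "roll": 0.0, "jaw": 0.0},
  {"dx": 0.0, "dy": 0.0, "dz": 0.0, "roll": 0.0, "jaw": 0.0},
  {"dx": 0.0, "dy": 0.0, "dz": 0.0, "roll": 0.0, "jaw": 0.0},
  {"dx": 0.0, "dy": 0.0, "dz": 0.002, "roll": 0.0, "jaw": 0.0},
  {"dx": 0.0, "dy": 0.0, "dz": 0.01, "roll": 0.0, "jaw": 0.0},
  {"dx": 0.0, "dy": 0.0, "dz": 0.03, "roll": 0.0, "jaw": 0.0},
  {"dx": 0.0, "dy": 0.0, "dz": 0.04, "roll": 0.0, "jaw": 0.0},
  {"dx": 0.0, "dy": 0.0, "dz": 0.04, "roll": 0.0, "jaw": 0.0},
  {"dx": 0.0, "dy": 0.0, "dz": 0.0, "roll": 0.0, "jaw": 0.0},
])

```text
t: 19.55
eef_pos: [0.458, -0.3047, 0.1746]
ee_rot: [3.141, -0.007, -0.228]
force: [0.7, 0.7, 0.6]
width: 0.0004
gripper_force: 0.0
```

```bash
python3 g.py; python3 - <<'E'
from m import *
for n in("scene","top"):
    im,d,W=cloud(n); print(panfit(W,(.5465,.14),(.07,.087)))
E
```

```text
0.0 150 (np.float64(0.012569066253546765), np.float64(0.08308839212329999), np.float64(0.08669453551688315))
0.02 152 (np.float64(0.027697956357270945), np.float64(0.08274222002103877), np.float64(0.08631570820956334))
0.04 52 (np.float64(0.05179026567828733), np.float64(0.08277698805640502), np.float64(0.08686628509608012))
0.06 113 (np.float64(0.07106773777778869), np.float64(0.08300852800138334), np.float64(0.08625442348947876))
0.08 189 (np.float64(0.08993188267745886), np.float64(0.08313082531220178), np.float64(0.08788066532643))
0.1 162 (np.float64(0.10860772267012542), np.float64(0.08268637950380046), np.float64(0.08666834930200348))
finger 41 [0.08030908 0.0807763  0.08196453]
(array([0.5491, 0.1396, 0.0638]), np.int64(377))
(array([0.5455, 0.1409, 0.0642]), np.int64(221))
```

The guard stays flat along its whole length, the pan is centred in the blue ring and the arm is clear.

```bash
python3 -c "
from station import *
print(job_done())"
```

```text
the job is handed in; nothing more can be done
None
```

I slid the pan flat into the blue ring (centre within about 3 mm), pressed the guard until it snapped shut and stayed shut, and handed the job in at about 20 s; no verdict came back.

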